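# Bin a spent test cassette through the sprung hopper flap

## Task

Draw the used test cassette (the one with the red indicator strip) straight up out of the slotted rack and put it into the white waste hopper: push it in past the sprung flap and keep the flap held open until the cassette has slid right inside, then let the flap close behind it. Leave the two fresh cassettes standing in their slots and do not knock over the red-banded jar near the hopper.

Things in the scene. Friction and masses are not known exactly. Their poses are not given: they have to be found in the camera images.
- used_cassette_center (a point): Centre of the used cassette: a thin white plate 10 mm thick (its x), 64 mm wide (its y), 125 mm long (its z, up), about 80 g, with a red indicator strip along its top edge and red wells. It starts in any of the three rack slots; its top edge is 62.5 mm above this point, 133 mm above the worktop, 58 mm above the rack. Pinch it across its thickness by the top edge.
- fresh_cassette_1_center (a point): Centre of a fresh cassette, the same size and shape but with a white strip and clear wells. It stays in its slot.
- fresh_cassette_2_center (a point): Centre of the other fresh cassette, white strip and clear wells. It stays in its slot.
- rack: Grey slotted rack, fixed, 176 (x) x 84 (y) x 75 mm (z up); origin at the centre of its underside. Three slots at x = -60, 0 and +60 mm hold the cassettes upright, faces towards the rack's +-x, with 1.5 mm of play on each side. The slot floor is 8 mm above the worktop and the guides end at 75 mm, so a cassette must rise 67 mm to be free.
- hopper: White bench waste hopper, fixed, 190 (x) x 170 (y) x 248 mm (z up), origin at the centre of its underside, front (grey drawer front with a steel pull) towards its -x. The front wall is 165 mm high; from it a face with the mouth slopes up and back at 35 degrees to the horizontal to the 248 mm top. Inside it is empty, 180 x 160 mm, floor at 14 mm.
- mouth (a point): Centre of the hopper's mouth on the sloping face (axes as the hopper's): 70 mm along the slope (up-slope is (0.819, 0, 0.574)) by 104 mm along y; raised rim 4 mm, hinge at the upper edge 9 mm. A 60 mm chute floor runs inward from the lower edge, square to the face: a cassette goes in along (0.574, 0, -0.819), tilted 35 degrees, thickness along the slope, centred or up to 5 mm up-slope.
- flap (a joint): Angle of the steel flap that closes the mouth: 0 shut, up to 1.45 rad pushed in. 66 mm long, 104 mm wide, hinged at the mouth's upper edge, 4 mm inside the face. A spring shuts it: 0.18 N m when shut, plus 0.06 N m per rad, or about 3 to 4 N near the free edge; a cassette's weight does not open it.
- jar_red_center (a point): Middle of a loose white screw-top jar with a red band, 66 mm across and 125 mm tall, between the robot and the hopper; must not be knocked over. z axis up.
- flap_hinge (a point): Middle of the flap's hinge line (axes as the hopper's). The open flap's free edge presses on the cassette's upper face some 60 mm inside the mouth and pins it there if let go early. Once the fingers either side of the cassette reach about 30 mm or more into the mouth they carry the flap, and the cassette, let go by opening them a little, slides down into the hopper.
Mind the look-alikes: they are no part of the job. What is shaped like the part that bears used_cassette_center but purple is not meant. What is shaped like the part that bears jar_red_center but yellow is not meant.

How it is judged:
By the outcome, as a careful person would: the job done as asked, in the order asked, and still so for the second after the job is handed in, with the robot touching nothing.
It also fails if it takes over 51 s, if anything falls off the work surface, if the arm or the gripper's body presses on something with over 40 N, if the wrist force passes 120 N, or if a joint passes its speed limit or range.

## Robot

A 7-joint arm with a two-finger parallel gripper is mounted at the origin on a cart in front of the work surface, level with it; the furniture and walls round the work are solid. World frame = base frame: x ahead of the robot, y to its left, z up, the work surface at z = 0. Lengths are in mm, angles in rad, forces in N, time in s.
With the tool pointing down it reaches from about 400 to 900 mm from the base axis. Payload 5.6 kg.
Tool frame: the origin (TCP) lies midway between the tips of the shut fingers; the grasp point (between the pads) lies 19 mm behind it; x points along the fingers, y is the direction in which the jaws open and shut, and the axes are right-handed (so a half turn about x gives the same grasp; the last joint's range is limited). The gripper opens to 92 mm and grips with 3 to 60 N. Pads are 20 mm wide; open, the fingers measure 128 mm over their backs; the gripper's body (75 mm by 189 mm) begins 69 mm behind the grasp point.
Start: joints at [1.177, 0.468, -0.012, 1.603, 0.006, 1.071, -0.056], TCP at [223.331, -610.436, 214.592] pointing down, gripper open.
Joint ranges: [-2.53, 2.53], [-0.31, 2.02], [-1.57, 1.55], [0.28, 2.44], [-1.29, 4.43], [0.15, 1.84], [-2.92, 2.92]. Speed limits (rad/s): [2.57, 2.57, 3.14, 3.14, 3.14, 3.14, 3.14].

## Interface

Orientations are given as a rotation vector (axis times angle).
In Python, from cell import robot, grip, kin, viewer gives the robot as it stands. Calls block until the motion is done:
- robot.movep(position, orientation): joint-space move of the TCP to a pose.
- robot.servo_line(position, feed=150, rotation=None): straight line of the TCP; rotation=None keeps the orientation; feed is the mean speed in mm/s.
- robot.goto_joints(angles): joint-space move.
- grip(opening, newtons=None): opening from 0.0 (shut) to 1.0 (fully open); newtons is the grip in N (None keeps the last); returns when the fingers have stopped.
- robot.hold(seconds).
- kin.ik(position, orientation): joint angles nearest the present ones, or None.
- robot.observe(): the state.
- viewer.read_camera(name): name is "side" or "top"; returns the picture (420x560x3 uint8, red, green, blue); there is no depth.
- viewer.camera_info(name): a dict with "camera_matrix" (3x3 intrinsics, pixels), "k1" (the pictures are not rectified: a ray, as slopes to the right and down, at radius r is drawn at 1 + k1 r^2 times it, then the intrinsics apply), "R" (3x3) and "t" (3): a world point X has camera coordinates R X + t. Camera axes: x right, y down, z forward; pixel columns grow to the right and rows downward; lengths in mm; the calibration is good to about 2 mm. A picture is of the moment at which its call begins. camera_info takes no time and is no camera call.
A pose or a line that the arm cannot do raises robot.IKError and nothing moves.
- robot.job_done(): hands the job in, once; it reports no verdict.
Trained networks look in the newest picture that a camera, given by its name, has taken for a name from the list of things; names that differ only in an ending like _2 or _b are one class to them, and where a whole thing is asked for, a point or a joint stands for the part that bears it (a point fixed in the world has none). Each returns a list of dicts, best first, with "confidence" (0 to 1); they miss things now and then, are a little off and sometimes report something else, mostly with a low value. They report only what shows in the picture. A call takes as long as a camera call. They do not tell look-alikes from the thing itself.
- viewer.silhouettes(name, camera): "mask" (420x560 bool, what is visible of it).
- viewer.pinpoint(name, camera): "at" ([x, y, z] in mm, in the coordinates of the camera as it stood for that picture, good to about 4 mm: a listed point, or the origin of a listed thing).
The state is a dict: "t": time; "joints": joint angles; "joint_velocities": joint speeds; "joint_torque": joint torques, N m; "tcp_pos": TCP position; "tcp_rot": TCP orientation; "contact_force": force on the tool from outside, world axes, zero at the start; "wrist_torque": the same for the moment, N m; "grip_width": opening from 0.0 (shut) to 1.0 (fully open).
Only numpy, scipy, OpenCV 4.12 (cv2) and the standard library are available. Lean on these libraries where they do the work, as an engineer would, in place of code of your own. Each camera call takes 0.05 s, during which the arm holds its last target.

## Working session

There is one attempt and no reset: what is moved stays moved. The work goes in short steps, each a Python script; the robot and the scene stay as the last script left them, time stands still between calls to the robot, and variables do not carry over. Pictures are saved under pics/ and viewed, and the job is handed in when it is done.

```bash
ls -la; mkdir -p pics; python3 - <<'E'
from cell import robot,grip,kin,viewer
import cv2,numpy as np
for n in("side","top"):
    im=viewer.read_camera(n); cv2.imwrite(f"pics/{n}0.png",im[:,:,::-1])
    i=viewer.camera_info(n); print(n,i)
print(robot.observe())
E
```

```text
total 12
drwxr-xr-x  3 agent agent 4096 Dec  7 14:28 .
drwxr-xr-x 23 root  root  4096 Dec  7 14:28 ..
drwxr-xr-x  2 agent agent 4096 Dec  7 14:28 pics
side {'camera_matrix': array([[398.76167211,   0.        , 281.04859134],
       [  0.        , 398.76167211, 204.47623281],
       [  0.        ,   0.        ,   1.        ]]), 'k1': -0.09166656546921281, 'R': array([[ 0.99962531,  0.01661452, -0.02175322],
       [-0.00811079, -0.57923574, -0.81511973],
       [-0.02614307,  0.81499075, -0.57888394]]), 't': array([-545.01401171,   61.64981965, 1066.68143442])}
top {'camera_matrix': array([[521.03504081,   0.        , 275.06354961],
       [  0.        , 521.03504081, 212.64577787],
       [  0.        ,   0.        ,   1.        ]]), 'k1': 0.039400784009162096, 'R': array([[-0.0908358 , -0.9958555 ,  0.00454784],
       [-0.97347643,  0.08782976, -0.21125711],
       [ 0.20998212, -0.02361692, -0.97741995]]), 't': array([ -60.41358454,  564.17800784, 1130.18168041])}
{'t': 0.1, 'joints': array([ 1.1769826 ,  0.46828671, -0.01159202,  1.60350371,  0.00600915,
        1.07141522, -0.0563082 ]), 'joint_velocities': array([ 0.00029464, -0.00337946, -0.00176353, -0.00241374, -0.00040835,
        0.00077651, -0.00012744]), 'joint_torque': array([ 1.31672878e-03, -5.21647882e+01, -1.21105963e-02, -2.44367963e+01,
       -5.66600938e-02,  1.40328871e-02,  8.23069945e-05]), 'tcp_pos': array([ 223.13088009, -609.95189533,  213.74868138]), 'tcp_rot': array([ 2.03086241,  0.36149295, -2.03168774]), 'contact_force': array([-0.32195293, -0.13110499, -0.07082246]), 'wrist_torque': array([ 0.01883332, -0.02079521,  0.01864706]), 'grip_width': 1.0007187973552176}
```

View pics/side0.png

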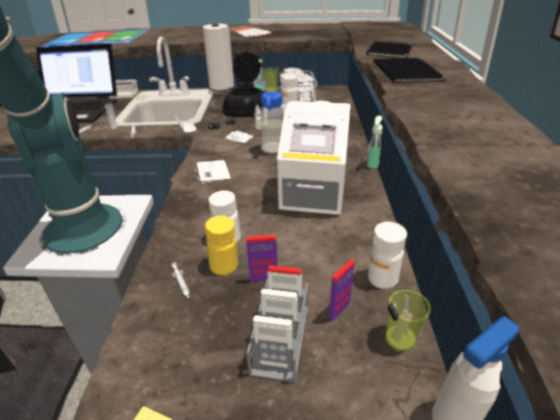

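View pics/top0.png

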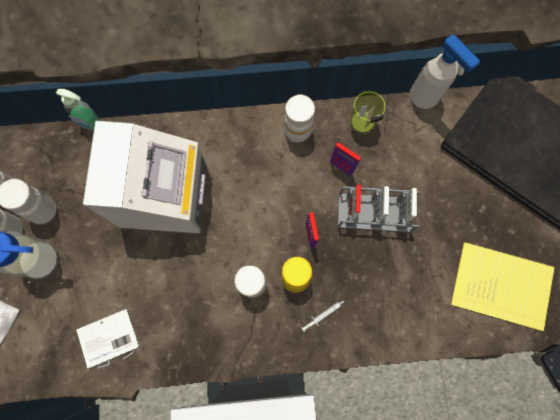

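```bash
cat > h.py <<'E'
import numpy as np,cv2
from cell import robot,grip,kin,viewer
from scipy.spatial.transform import Rotation as Ro
def info(n):
    i=viewer.camera_info(n); return i["camera_matrix"],i["k1"],i["R"],i["t"]
def proj(n,X):
    K,k,R,t=info(n); c=np.atleast_2d(X)@R.T+t; s=c[:,:2]/c[:,2:]; s=s*(1+k*(s**2).sum(1,keepdims=True))
    return s*K[0,0]+K[:2,2]
def ray(n,uv):
    K,k,R,t=info(n); d=(np.array(uv,float)-K[:2,2])/K[0,0]; s=d.copy()
    for _ in range(20): s=d/(1+k*(s@s))
    return -R.T@t, R.T@np.r_[s,1]
def at_z(n,uv,z):
    o,d=ray(n,uv); return o+d*(z-o[2])/d[2]
def toworld(n,p):
    K,k,R,t=info(n); return R.T@(np.array(p)-t)
def snap(n,f,crop=None,s=1):
    im=viewer.read_camera(n)[:,:,::-1]
    if crop: im=im[crop[1]:crop[3],crop[0]:crop[2]]
    if s!=1: im=cv2.resize(im,None,fx=s,fy=s,interpolation=cv2.INTER_CUBIC)
    cv2.imwrite("pics/"+f,im)
E
python3 - <<'E'
from h import *
for n in("side","top"):
    snap(n,f"{n}1.png")
    for th in["used_cassette_center","fresh_cassette_1_center","rack","hopper","mouth","flap_hinge","jar_red_center"]:
        for d in viewer.pinpoint(th,n): print(n,th,round(d["confidence"],2),toworld(n,d["at"]).round(1),proj(n,toworld(n,d["at"])).round())
im=cv2.imread("pics/side1.png")[180:390,180:420];cv2.imwrite("pics/sc.png",cv2.resize(im,None,fx=2.8,fy=2.8,interpolation=cv2.INTER_CUBIC))
im=cv2.imread("pics/top1.png");
a=cv2.resize(im[170:250,300:430],None,fx=6,fy=6,interpolation=cv2.INTER_CUBIC);cv2.imwrite("pics/tr.png",a)
a=cv2.resize(im[110:250,80:220],None,fx=4.2,fy=4.2,interpolation=cv2.INTER_CUBIC);cv2.imwrite("pics/th.png",a)
im=cv2.imread("pics/side1.png")[90:220,260:370];cv2.imwrite("pics/sh.png",cv2.resize(im,None,fx=4.5,fy=4.5,interpolation=cv2.INTER_CUBIC))
E
```

```text
side used_cassette_center 0.96 [ 511.1 -187.8   64.4] [[263. 257.]]
side used_cassette_center 0.67 [ 670.4 -284.9   63.6] [[341. 291.]]
side used_cassette_center 0.59 [ 557.3 -293.9   65.5] [[284. 294.]]
side rack 0.65 [ 549.5 -347.3    3.9] [[280. 336.]]
side hopper 0.72 [634.4 146.3  -0.7] [[312. 195.]]
side mouth 0.96 [628.4 111.7 200.4] [[312. 138.]]
side flap_hinge 0.68 [633.4 139.1 217.5] [[314. 127.]]
side jar_red_center 0.85 [ 413.5 -144.5   54.2] [[222. 247.]]
side jar_red_center 0.79 [408.7 -39.7  63.1] [[225. 217.]]
top used_cassette_center 0.93 [ 662.5 -282.6   61.5] [[344. 162.]]
top used_cassette_center 0.72 [ 509.8 -186.5   62.9] [[310. 230.]]
top used_cassette_center 0.58 [ 561.7 -291.3   71.7] [[354. 202.]]
top fresh_cassette_1_center 0.79 [ 541.3 -405.5   67.9] [[405. 207.]]
top rack 0.95 [ 546.4 -345.9    2.7] [[373. 213.]]
top mouth 0.87 [626.1 111.5 201.5] [[163. 174.]]
top flap_hinge 0.66 [631.5 137.2 223.9] [[148. 170.]]
top jar_red_center 0.83 [ 414.5 -142.3   63.7] [[295. 273.]]
top jar_red_center 0.63 [409.3 -44.9  62.3] [[251. 280.]]
```

View pics/sc.png

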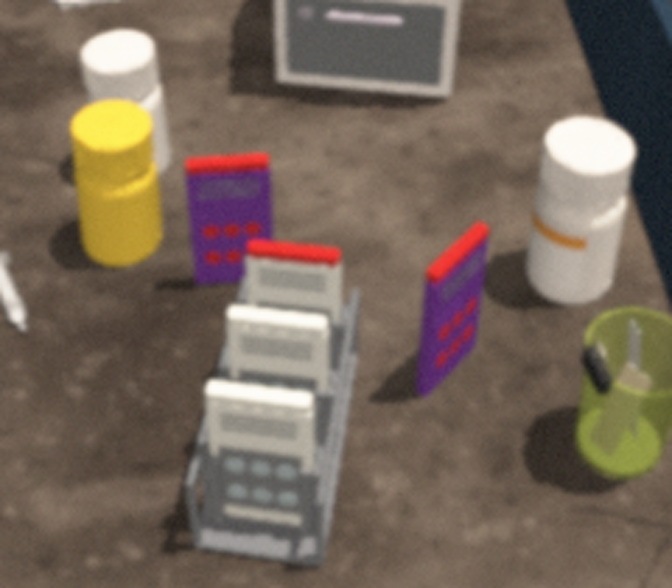

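View pics/tr.png

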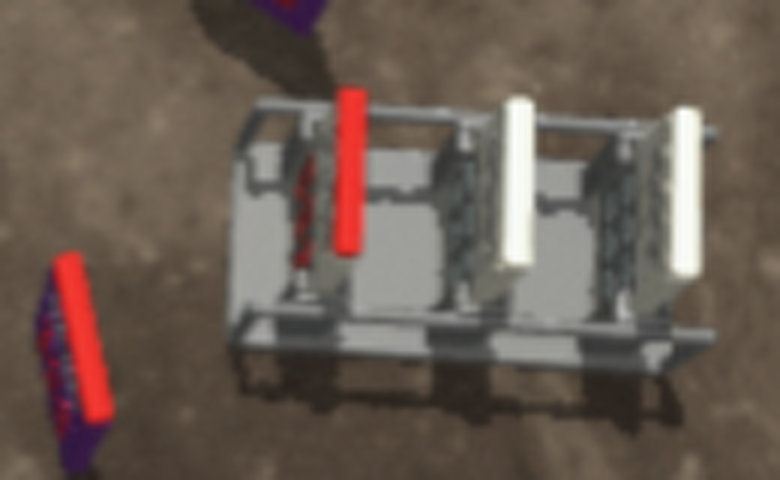

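View pics/th.png

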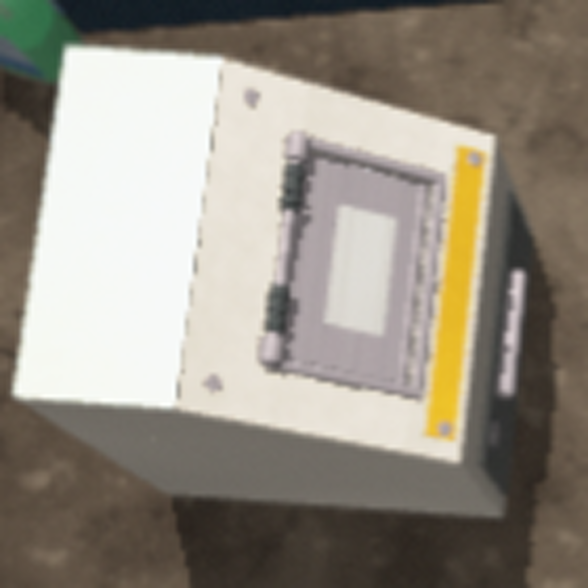

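View pics/sh.png

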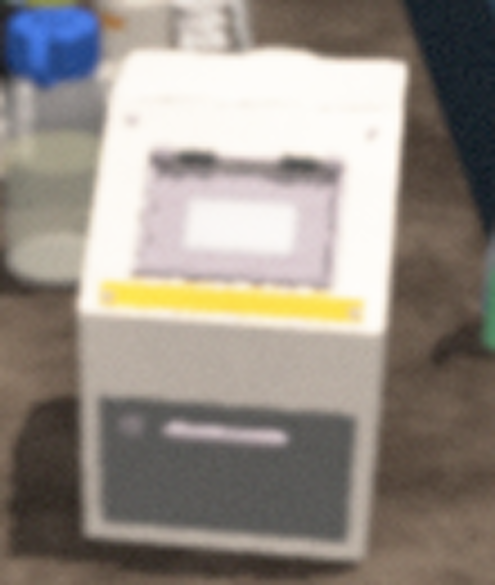

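```bash
cat > fit.py <<'E'
from h import *
from scipy.optimize import least_squares
c=np.array([[337,88],[368,88],[362,255],[333,255]])/6+[300,170]
P=np.array([at_z("top",p-[0,0],133) for p in c]); print("used top",P.round(1).tolist(),P.mean(0).round(1))
d=(P[0]+P[1]-P[2]-P[3])/2; print("len",np.linalg.norm(d),"dir",np.degrees(np.arctan2(d[1],d[0])), "w",np.linalg.norm(P[1]-P[0]))
for c in ([[505,98],[535,98],[531,267],[500,267]],[[672,107],[701,107],[701,277],[671,277]]):
    Q=np.array([at_z("top",p,133) for p in np.array(c)/6+[300,170]]);e=(Q[0]+Q[1]-Q[2]-Q[3])/2; print("fresh",Q.mean(0).round(1),np.linalg.norm(e),np.degrees(np.arctan2(e[1],e[0])))
# side strip of used: crop 2.8, +(180,180)
s=np.array([[248,243],[341,250]])/2.8+180
print("used side top-back edge",[at_z("side",p,133).round(1).tolist() for p in s])
H=[];U=[]
def add(n,pts,px): 
    for a,b in zip(pts,px): H.append((n,a)); U.append(b)
T=lambda p:np.array(p)/4.2+[80,110]
S=lambda p:np.array(p)/4.5+[260,90]
add("top",[(95,-85,248),(95,85,248),(23.5,-85,248),(23.5,85,248),(-95,-85,165),(-95,85,165)],T([[67,45],[13,396],[222,58],[178,408],[495,133],[461,462]]))
add("side",[(-95,85,165),(-95,-85,165),(-95,85,0),(-95,-85,0)],S([[80,306],[384,330],[83,537],[362,560]]))
def f(p):
    c,s=np.cos(p[2]),np.sin(p[2]);R=np.array([[c,-s,0],[s,c,0],[0,0,1]])
    return np.concatenate([proj(n,R@np.array(a)+[p[0],p[1],0])[0]-u for (n,a),u in zip(H,U)])
r=least_squares(f,[634,146,np.pi/2],loss="soft_l1");print("hopper",r.x,np.degrees(r.x[2])); print(f(r.x).round(1).reshape(-1,2).tolist())
p=r.x;c,s=np.cos(p[2]),np.sin(p[2]);Rh=np.array([[c,-s,0],[s,c,0],[0,0,1]])
for n,m in (("side",[(628.4,111.7,200.4)]),("top",[(626.1,111.5,201.5)]),("hs",[(633.4,139.1,217.5)]),("ht",[(631.5,137.2,223.9)])):
    print(n,(Rh.T@(np.array(m[0])-[p[0],p[1],0])).round(1))
# rim lower outer corners & hinge pins on planes: solve slope coord via plane x sloping
nrm=np.array([-.574,0,.819]); 
def onslope(n,uv,h):
    o,d=ray(n,uv);o=Rh.T@(o-[p[0],p[1],0]);d=Rh.T@d; q0=np.array([-95,0,165])+nrm*h
    X=o+d*((q0-o)@nrm)/(d@nrm); return ((X-q0)@[.819,0,.574]).round(1),X[1].round(1)
for nm,n,h,uv in (("rimlow -y","top",4,T([443,176])),("rimlow +y","top",4,T([420,397])),("rimup -y","top",6,T([300,133])),("barrel+y","top",7,T([270,352])),("slopetop-y","top",0,T([222,58])),("sRimlow+y","side",4,S([135,277])),("sRimlow-y","side",4,S([330,290])),("sRimup+y","side",6,S([155,155]))):
    print(nm,onslope(n,uv,h))
E
python3 fit.py
```

```text
used top [[586.8, -290.1, 133.0], [585.8, -301.2, 133.0], [524.7, -291.3, 133.0], [525.7, -281.0, 133.0]] [ 555.7 -290.9  133. ]
len 61.83104192598532 dir -8.786818016248182 w 11.181045513442227
fresh [ 546.3 -350.2  133. ] 62.47714582480909 -9.244710037905614
fresh [ 537.4 -409.7  133. ] 62.669466434938734 -8.578519965709132
used side top-back edge [[529.7, -288.4, 133.0], [591.3, -295.4, 133.0]]
hopper [634.63841802 148.83092477   1.41651294] 81.16021285143768
[[-0.2, -0.0], [0.7, -0.0], [-0.9, -0.7], [-1.0, -0.5], [-0.1, -0.3], [0.2, -0.9], [-1.3, 0.6], [-1.5, -0.3], [-0.3, 1.6], [-0.8, 1.7]]
side [-37.6   0.5 200.4]
top [-38.2   2.7 201.5]
hs [ -9.8  -0.3 217.5]
ht [-12.    1.3 223.9]
rimlow -y (np.float64(27.3), np.float64(-53.6))
rimlow +y (np.float64(27.3), np.float64(59.6))
rimup -y (np.float64(103.2), np.float64(-55.6))
barrel+y (np.float64(105.5), np.float64(53.1))
slopetop-y (np.float64(142.8), np.float64(-84.0))
sRimlow+y (np.float64(20.3), np.float64(52.3))
sRimlow-y (np.float64(19.9), np.float64(-57.4))
sRimup+y (np.float64(98.6), np.float64(49.8))
```

The things that could be mistaken for the used cassette are the ones with red strips:
- the white one in the rack's far slot, side (284,270) / top (358,200)
- a loose purple one, side (262,258) / top (312,228)
- a loose purple one, side (342,290) / top (345,155)

The close crop shows a white body with a red strip standing in the rack slot, so that is the used cassette. The two fresh ones are 60.0 and 60.2 mm from their neighbours along the rack, which matches the slot spacing. The jar to protect is the white one at about (409,-42). Next I'll check the IK.

```bash
cat >> h.py <<'E'
A=np.radians(81.2); HX=np.array([np.cos(A),np.sin(A),0]); Z=np.array([0,0,1.])
def rot(pitch,sgn=1):
    x=np.sin(pitch)*HX-np.cos(pitch)*Z; y=sgn*(np.cos(pitch)*HX+np.sin(pitch)*Z)
    return Ro.from_matrix(np.c_[x,y,np.cross(x,y)]).as_rotvec()
HC=np.array([634.6,148.8,0]); HY=np.cross(Z,HX)
def hop(p): return HC+p[0]*HX+p[1]*HY+p[2]*Z
MOUTH=hop([-95+66*.819,1.0,165+66*.574])
UP=.8192*HX+.5736*Z; IN=.5736*HX-.8192*Z
CA=np.array([557.3,-292.2,133.])
E
python3 - <<'E'
from h import *
print(MOUTH)
for s in(1,-1):
  for n,p,a in(("above",CA+[0,0,120],0),("grasp",CA-[0,0,28],0),("lift",CA+[0,0,190],0),("pre",MOUTH+2*UP-130*IN,np.radians(35)),("in",MOUTH+2*UP+45*IN,np.radians(35))):
    q=kin.ik(p,rot(a,s)); print(s,n,p.round(),None if q is None else np.round(q,2))
E
```

```text
[627.34761357 108.48898653 202.884     ]
1 above [ 557. -292.  253.] [ 0.9   0.49 -0.65  1.58  0.31  1.18  1.6 ]
1 grasp [ 557. -292.  105.] [ 0.86  0.65 -0.61  1.71  0.45  0.93  1.5 ]
1 lift [ 557. -292.  323.] [ 0.9   0.43 -0.66  1.49  0.27  1.3   1.64]
1 pre [616.  36. 311.] [ 0.81  0.51 -0.85  1.64 -0.26  1.09  1.57]
1 in [632. 136. 167.] [ 0.68  0.74 -0.93  1.76 -0.04  0.74  1.39]
-1 above [ 557. -292.  253.] [ 0.49  0.4  -0.09  1.61  0.04  1.13 -1.33]
-1 grasp [ 557. -292.  105.] [ 0.47  0.56 -0.05  1.74  0.04  0.85 -1.32]
-1 lift [ 557. -292.  323.] [ 0.51  0.35 -0.1   1.52  0.04  1.27 -1.32]
-1 pre [616.  36. 311.] [ 0.41  0.38 -0.27  1.66 -0.56  1.17 -1.34]
-1 in [632. 136. 167.] [ 0.3   0.55 -0.36  1.78 -0.59  0.83 -1.32]
```

```bash
python3 - <<'E'
from h import *
grip(0.4,30)
robot.movep(CA+[0,0,120],rot(0,-1))
robot.servo_line(CA+[0,0,20],feed=150)
s=robot.observe(); print(s["t"],s["tcp_pos"],s["grip_width"],s["contact_force"])
snap("top","t2.png",(270,130,450,270),4); snap("side","s2.png",(200,170,400,390),2.7)
E
```

```text
4.325 [ 557.82858237 -292.700195    153.82188988] 0.39855749333566337 [ 0.72210406 -0.62328409  0.24594706]
```

View pics/t2.png

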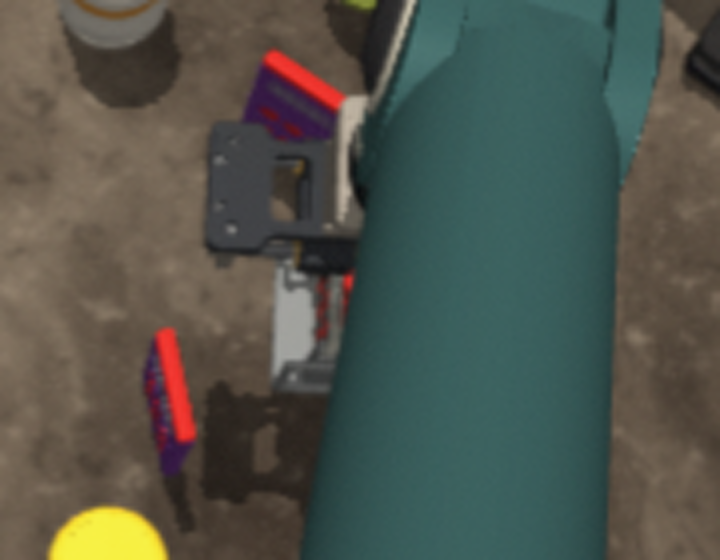

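View pics/s2.png

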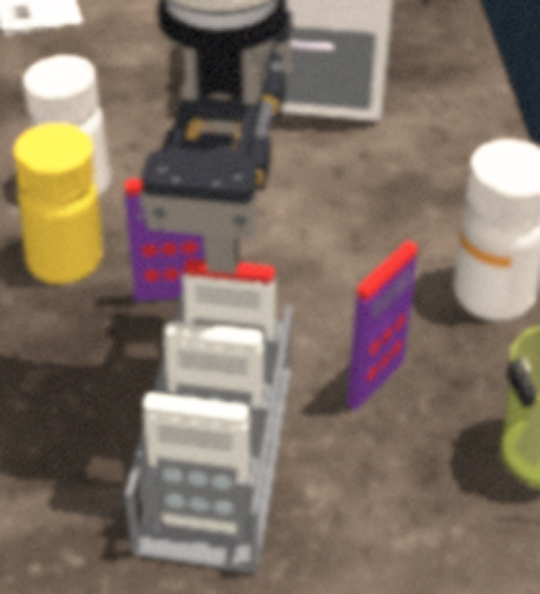

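The side view shows the near finger straddling the strip, centred at crop (222,…) against the strip centre at (229,…). That puts it about 4 mm low in x, so I'll shift slightly. I'll descend and close gently, then check the sideways force.

```bash
python3 - <<'E'
from h import *
C=CA-3*HY   # HY ~ -x world
print(HY)
robot.servo_line(C+[0,0,20],feed=100)
robot.servo_line(C-[0,0,28],feed=80)
s=robot.observe(); print(s["t"],s["tcp_pos"],s["contact_force"])
f0=s["contact_force"]
snap("side","s3.png",(200,170,400,390),2.7)
grip(0.0,6); robot.hold(.1)
s=robot.observe(); df=s["contact_force"]-f0; print(s["t"],s["tcp_pos"],s["grip_width"],df,"along HX",df@HX)
snap("side","s4.png",(200,170,400,390),2.7)
E
```

```text
[-0.98822838  0.15298584  0.        ]
5.425 [ 560.46444249 -292.75337271  104.9939902 ] [0.76107446 0.3269618  0.66647403]
6.0917 [ 560.40273428 -292.72850477  105.25558763] 0.10369149548663498 [-0.52697962 -0.58038664  1.77540181] along HX -0.6541749691755082
```

View pics/s4.png

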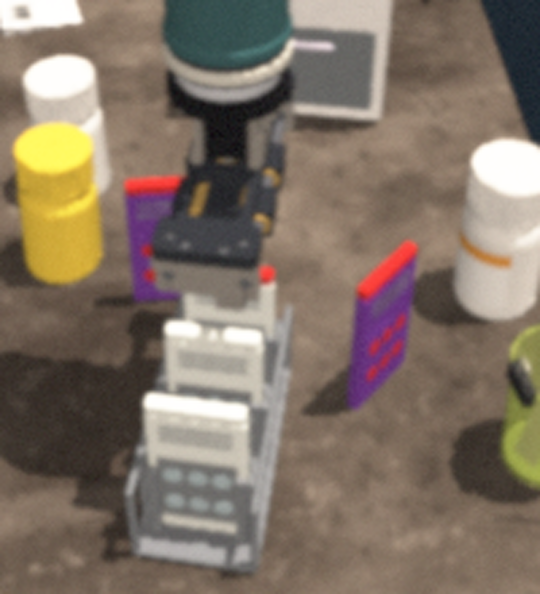

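View pics/s3.png

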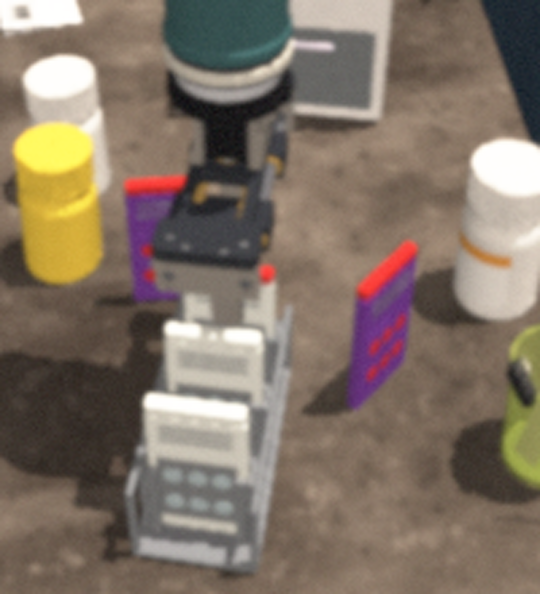

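The grip reads 9.5 mm wide with only 0.7 N sideways, so it's centred. I'll firm up the grip and lift.

```bash
python3 - <<'E'
from h import *
grip(0.0,30)
p=robot.observe()["tcp_pos"]
robot.servo_line(p+[0,0,75],feed=80)
s=robot.observe(); print(s["t"],s["contact_force"],s["grip_width"])
robot.servo_line(p+[0,0,215],feed=150)
s=robot.observe(); print(s["t"],s["tcp_pos"],s["contact_force"],s["grip_width"])
snap("side","s5.png",(180,60,400,390),1.8);snap("top","t5.png")
E
```

```text
7.45 [-0.39382099 -0.40762801 -1.55999559] 0.10398032014869227
8.5333 [ 559.90117227 -292.50214369  319.06081943] [-0.01836246 -0.24400367 -0.85692508] 0.10641946036555776
```

View pics/s5.png

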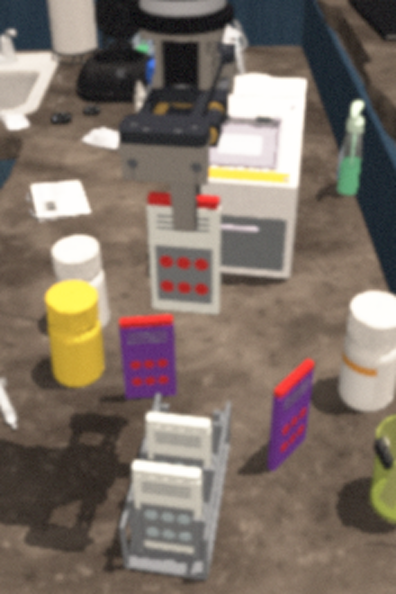

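View pics/t5.png

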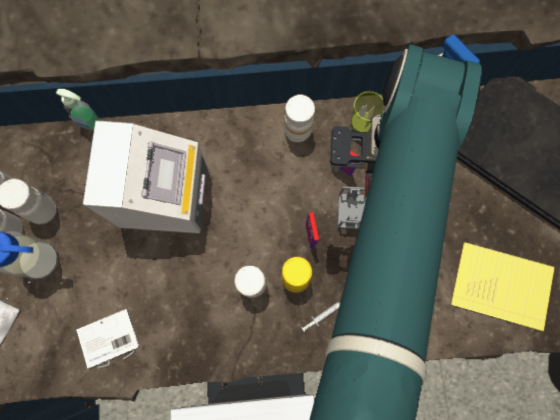

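The cassette hangs straight in the grip, side crop (185,250), and both fresh cassettes are still in the rack. Moving to the pose in front of the mouth.

```bash
python3 - <<'E'
from h import *
robot.movep(MOUTH+2*UP-135*IN,rot(np.radians(35),-1)); robot.hold(.2)
s=robot.observe(); print(s["t"],s["tcp_pos"],(MOUTH+2*UP-135*IN),s["contact_force"],s["grip_width"])
snap("side","s6.png",(180,30,400,250),2.7);snap("top","t6.png",(60,60,340,270),2.8)
E
```

```text
10.05 [615.93911334  32.70178511 314.69960767] [615.75165434  33.58364696 314.6232    ] [ 0.45216192 -0.43583044 -1.57037228] 0.106106164336134
```

View pics/s6.png

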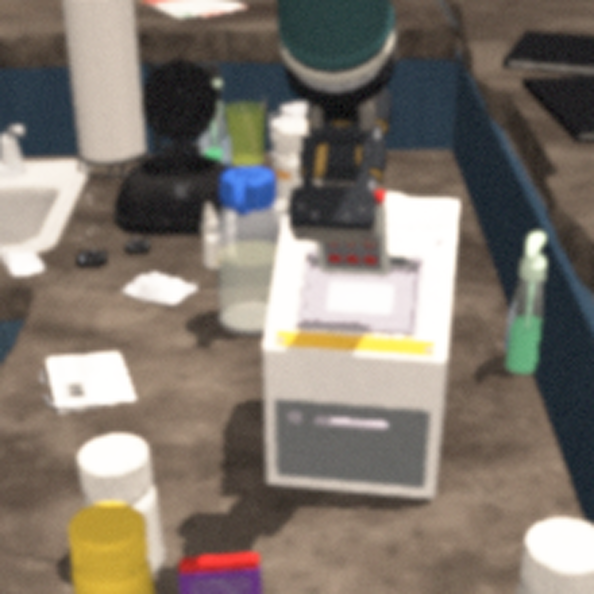

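View pics/t6.png

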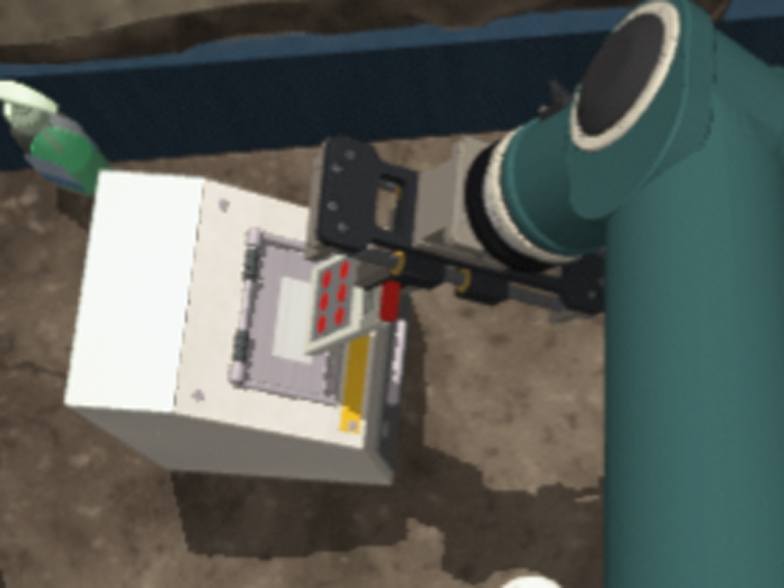

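```bash
python3 - <<'E'
from h import *
p=np.array([615.9,32.7,314.7])
for n,f,c0,s in(("side","s6.png",(180,30),2.7),("top","t6.png",(60,60),2.8)):
    im=cv2.imread("pics/"+f)
    def dr(P,col): 
        q=((proj(n,P)-c0)*s+s/2).round().astype(int); cv2.polylines(im,[q.reshape(-1,1,2)],True,col,1)
    for u in(-5,5): dr([p+97*IN+u*UP+32*HY,p+97*IN+u*UP-32*HY,p-28*IN+u*UP-32*HY,p-28*IN+u*UP+32*HY],(0,255,0))
    for h in (0,): dr([MOUTH+a*UP+b*HY for a,b in((-35,-52),(35,-52),(35,52),(-35,52))],(255,0,0))
    cv2.imwrite("pics/o"+f,im)
E
```

```text
(no output)
```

View pics/os6.png

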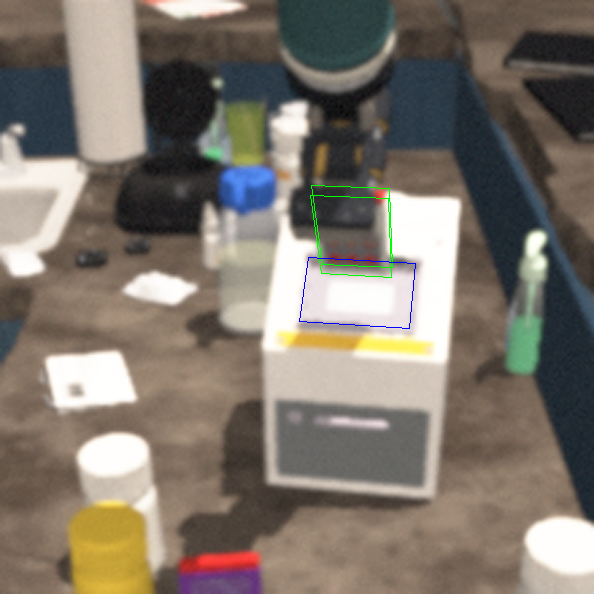

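View pics/ot6.png

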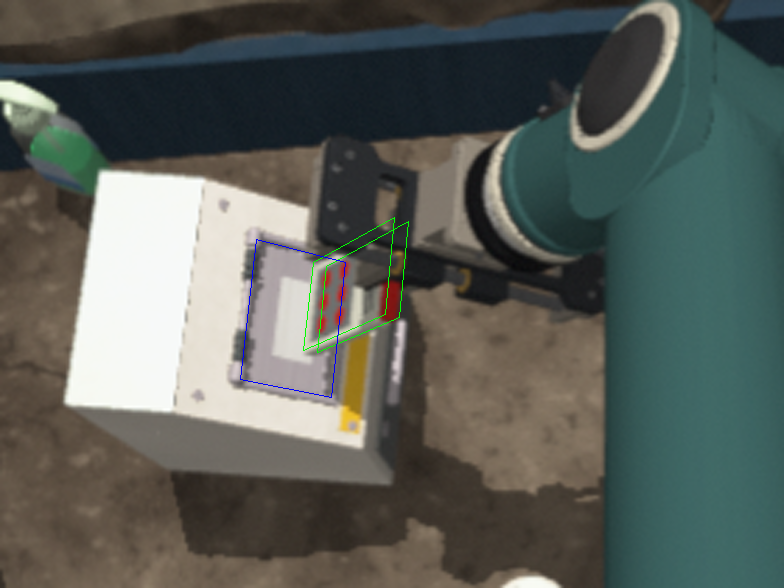

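The overlay of the predicted cassette and mouth agrees with both views to within about 2 mm. I'll push in by stages and watch the force.

```bash
python3 - <<'E'
from h import *
M=MOUTH+2*UP
for d in(-95,-75,-55,-35):
    robot.servo_line(M+d*IN,feed=80)
    s=robot.observe(); f=s["contact_force"]; e=s["tcp_pos"]-(M+d*IN)
    print(d,round(s["t"],2),"F in/up/y",(f@IN).round(1),(f@UP).round(1),(f@HY).round(1),"err",(e@IN).round(1),(e@UP).round(1),(e@HY).round(1),s["grip_width"].round(3))
    if np.linalg.norm(f)>20: print("STOP");break
snap("side","s7.png",(180,30,400,250),2.7);snap("top","t7.png",(60,60,340,270),2.8)
E
```

```text
Traceback (most recent call last):
AttributeError: 'float' object has no attribute 'round'
```

```bash
cat >> h.py <<'E'
M=MOUTH+2*UP
def rep(d,o=0):
    s=robot.observe(); f=s["contact_force"]; e=s["tcp_pos"]-(M+d*IN)
    print(d,"t %.2f"%s["t"],"F in/up/y %.1f %.1f %.1f"%(f@IN,f@UP,f@HY),"err %.1f %.1f %.1f"%(e@IN,e@UP,e@HY),"w %.3f"%s["grip_width"]); return np.linalg.norm(f)
E
python3 - <<'E'
from h import *
for d in(-95,-75,-55,-35):
    robot.servo_line(M+d*IN,feed=80)
    if rep(d)>20: print("STOP");break
snap("side","s7.png",(180,30,400,250),2.7);snap("top","t7.png",(60,60,340,270),2.8)
E
```

```text
-95 t 11.05 F in/up/y 1.0 -1.1 -0.0 err -0.1 -0.0 -0.1 w 0.106
-75 t 11.45 F in/up/y -5.1 -2.9 0.1 err -0.9 -1.3 -0.8 w 0.105
-55 t 11.85 F in/up/y -1.4 -5.6 -0.6 err -0.2 -1.9 -0.1 w 0.104
-35 t 12.25 F in/up/y 0.6 -5.3 0.2 err 0.2 -0.8 0.6 w 0.106
```

View pics/s7.png

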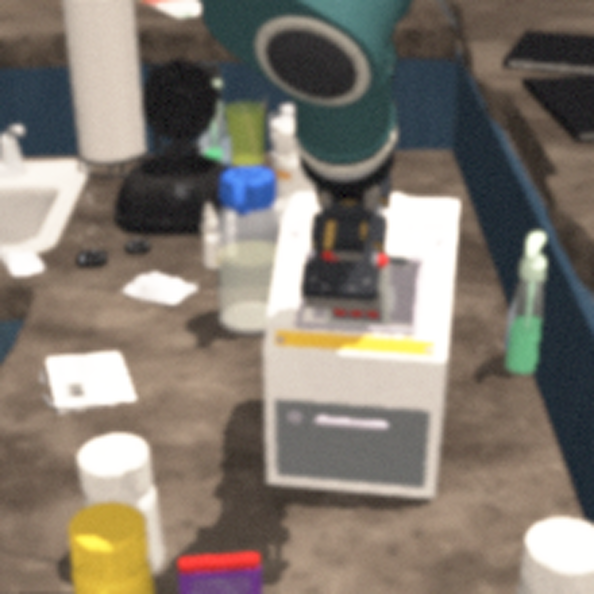

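View pics/t7.png

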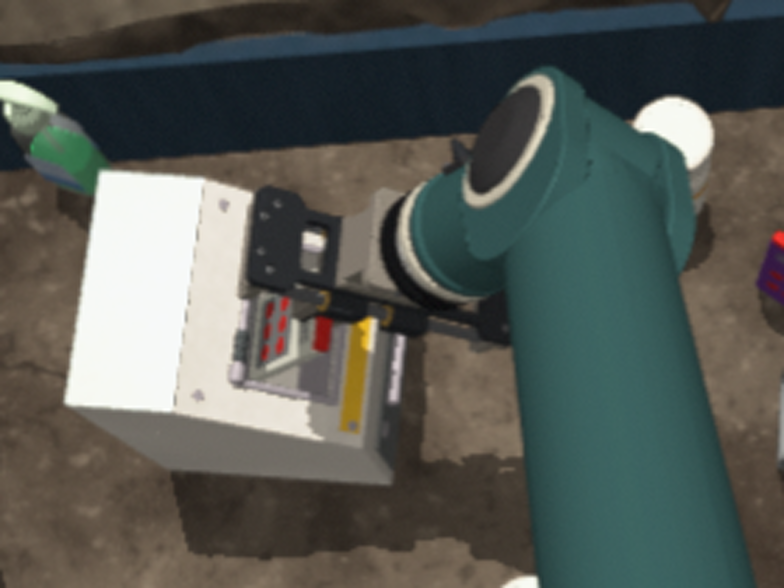

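The flap has opened: 5 N down-slope and almost nothing along the insertion. The cassette is half sunk, with only one well row showing at side crop (350,313). Continuing until the fingers are inside the mouth.

```bash
python3 - <<'E'
from h import *
for d in(-20,-5,10,20,30,40):
    robot.servo_line(M+d*IN,feed=60)
    if rep(d)>22: print("STOP");break
snap("side","s8.png",(180,30,400,250),2.7);snap("top","t8.png",(60,60,340,270),2.8)
E
```

```text
-20 t 12.75 F in/up/y 2.9 -6.4 -0.4 err 0.7 -0.6 0.4 w 0.109
-5 t 13.15 F in/up/y 2.7 -5.6 -0.7 err 0.8 -0.4 0.5 w 0.105
10 t 13.55 F in/up/y 3.3 -6.0 -0.4 err 0.7 -0.3 0.5 w 0.107
20 t 13.87 F in/up/y 2.7 -5.5 -0.8 err 0.6 -0.2 0.2 w 0.108
30 t 14.18 F in/up/y 2.6 -6.0 -0.3 err 0.6 -0.2 0.4 w 0.102
40 t 14.50 F in/up/y 1.5 -6.1 -1.9 err 0.4 -0.5 -0.0 w 0.113
```

View pics/s8.png

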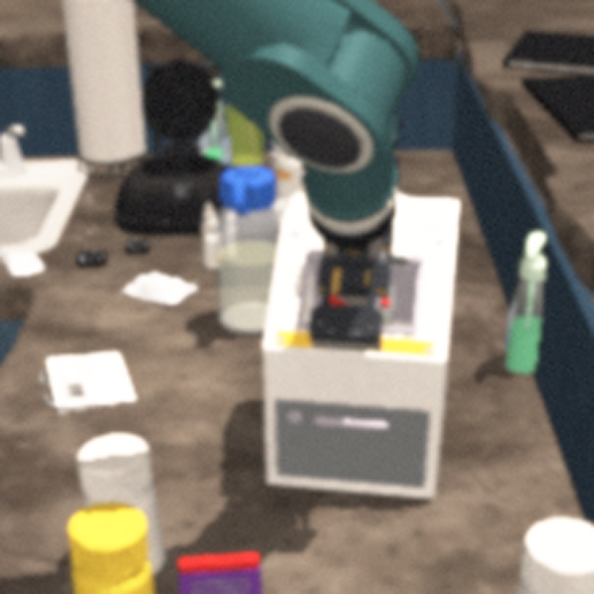

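View pics/t8.png

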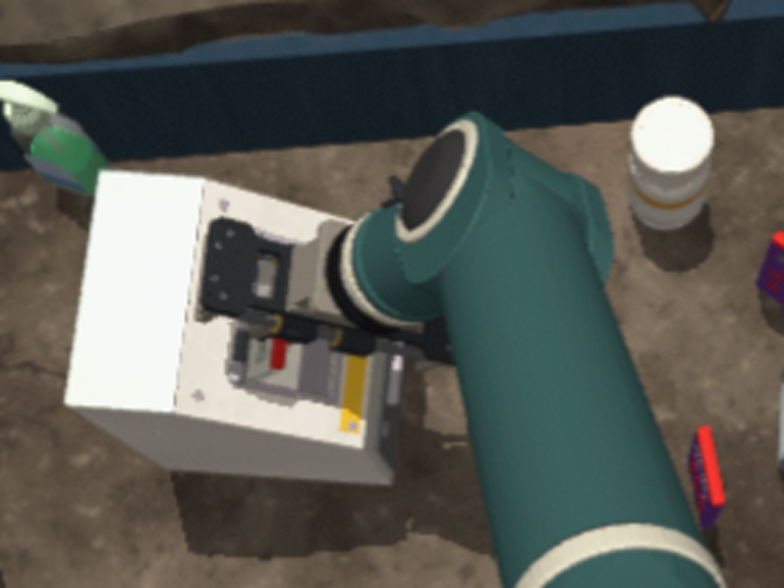

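```bash
python3 - <<'E'
from h import *
robot.servo_line(M+50*IN,feed=60); rep(50)
grip(0.2,30); rep(50); robot.hold(0.8); rep(50)
snap("side","s9.png",(180,30,400,250),2.7);snap("top","t9.png",(100,130,240,250),5)
E
```

```text
50 t 14.92 F in/up/y -0.6 -7.4 -1.5 err -0.1 -0.5 -0.6 w 0.104
50 t 15.25 F in/up/y 2.3 -6.7 -2.3 err 0.2 -1.1 -0.2 w 0.199
50 t 16.05 F in/up/y 1.9 -7.1 -2.0 err 0.2 -1.0 -0.2 w 0.198
```

View pics/s9.png

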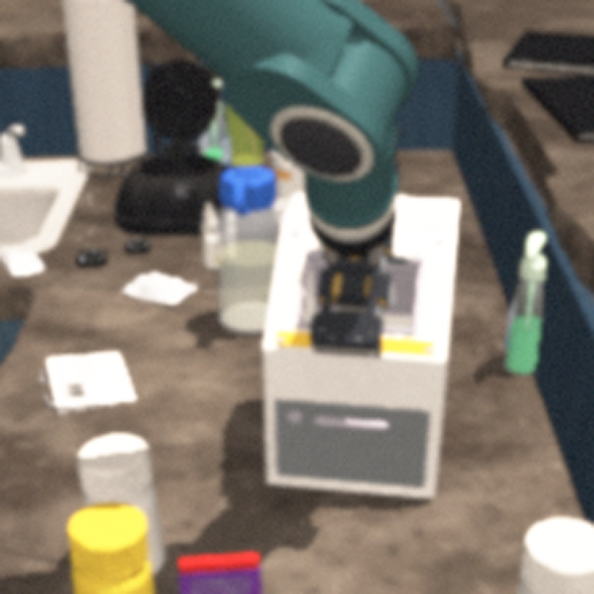

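View pics/t9.png

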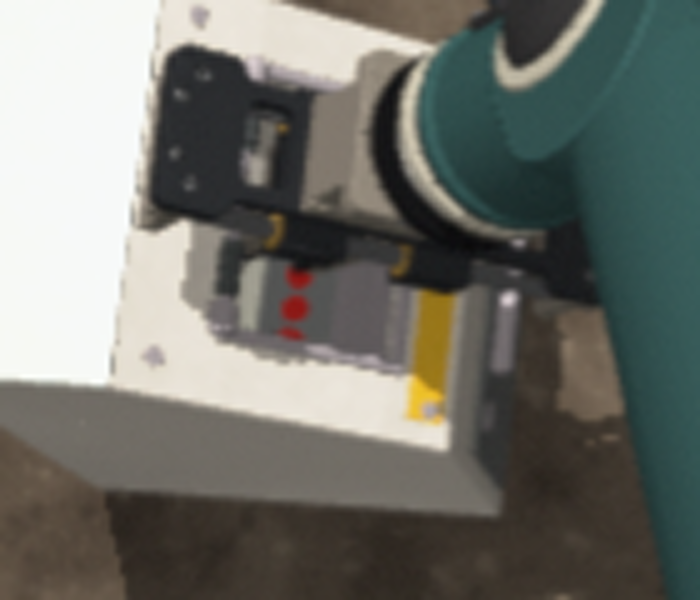

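```bash
python3 - <<'E'
from h import *
for n in("top","side"):
    snap(n,f"{n}10.png",(100,130,240,250),5)
    for d in viewer.pinpoint("used_cassette_center",n): 
        w=toworld(n,d["at"]); v=w-HC; print(n,round(d["confidence"],2),w.round(1),"hop",(v@HX).round(1),(v@HY).round(1),v[2].round(1))
    for d in viewer.pinpoint("flap",n)[:1]: print(d)
for uv in ((100+295/5,130+307/5),):
  for z in (30,90,150,200):
    v=at_z("top",uv,z)-HC; print(z,(v@HX).round(1),(v@HY).round(1))
for w in((285,285),):pass
E
```

```text
top 0.85 [ 507.9 -187.7   63.5] hop -352.0 73.7 63.5
top 0.76 [640.1 128.6  20.2] hop -19.2 -8.5 20.2
top 0.76 [ 666.1 -285.9   63.3] hop -424.8 -97.6 63.3Traceback (most recent call last):
  File "<stdin>", line 6, in <module>
ValueError: it knows: flap_hinge, fresh_cassette_1_center, fresh_cassette_2_center, hopper, jar_red_center, mouth, rack, used_cassette_center
```

View pics/top10.png

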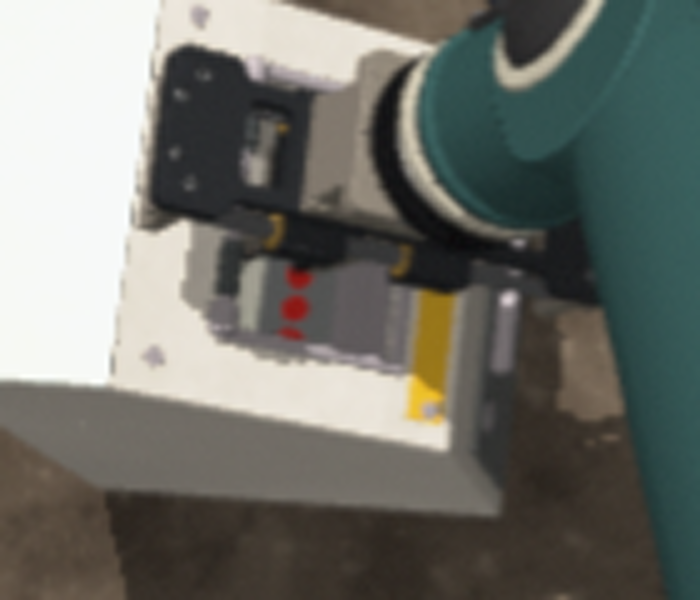

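The network puts the cassette centre at z = 20 inside the hopper, which means it is lying flat on the floor (14 + 5 mm). Withdrawing straight out and letting the flap close.

```bash
python3 - <<'E'
from h import *
for d in(20,-20,-80,-140):
    robot.servo_line(M+d*IN,feed=100); rep(d)
p=robot.observe()["tcp_pos"]
robot.movep(np.array([557,-150,330.]),rot(0,-1))
robot.movep(np.array([450,-480,330.]),rot(0,-1))
s=robot.observe();print(s["t"],s["contact_force"])
snap("side","s11.png");snap("top","t11.png")
for n in("top","side"):
    for th in("jar_red_center","fresh_cassette_1_center"):
        for d in viewer.pinpoint(th,n): print(n,th,round(d["confidence"],2),toworld(n,d["at"]).round(1))
im=cv2.imread("pics/t11.png");cv2.imwrite("pics/t11c.png",cv2.resize(im[110:290,80:280],None,fx=3.3,fy=3.3,interpolation=cv2.INTER_CUBIC))
E
```

```text
20 t 16.70 F in/up/y -5.9 -7.9 2.5 err -2.0 -2.0 -0.1 w 0.197
-20 t 17.25 F in/up/y 0.3 -0.1 -0.3 err 0.3 1.6 0.4 w 0.201
-80 t 18.00 F in/up/y -0.0 -0.2 1.1 err 0.6 0.0 0.4 w 0.203
-140 t 18.75 F in/up/y -0.1 0.6 0.1 err 0.6 0.1 0.4 w 0.198
20.8083 [-0.06899292 -0.1380098   0.22273064]
top jar_red_center 0.95 [ 412.1 -142.8   60.5]
top jar_red_center 0.7 [406.6 -43.4  60.7]
top fresh_cassette_1_center 0.72 [ 541.4 -406.3   70.8]
side jar_red_center 0.84 [ 413.5 -145.4   57.4]
side jar_red_center 0.82 [408.6 -41.1  60. ]
side jar_red_center 0.42 [637.3 145.    4.2]
side fresh_cassette_1_center 0.78 [ 540.8 -408.2   71.1]
side fresh_cassette_1_center 0.62 [634.6 139.5 217.9]
```

View pics/s11.png

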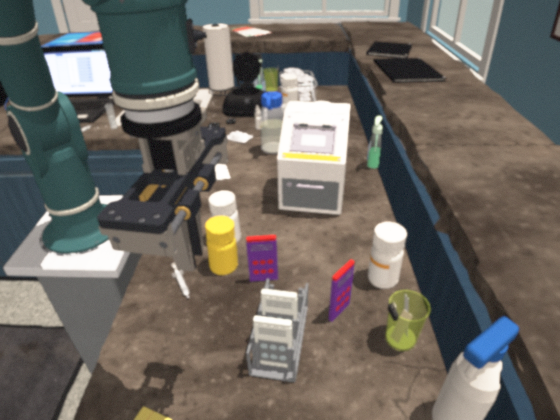

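View pics/t11c.png

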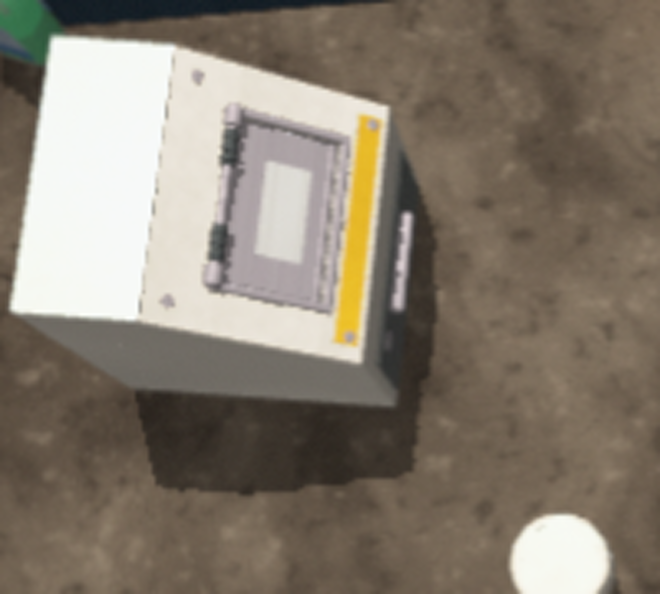

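The flap is shut (mouth at side (313,140), top crop (280,205)). Both fresh cassettes are upright in the rack at side (278,300) and (272,330), and the jar is standing at (223,210).

```bash
python3 -c "
from h import *
robot.hold(.3); robot.job_done(); print(robot.observe()['t'])"
```

```text
the job is handed in; nothing more can be done
the job is handed in; nothing more can be done
```

The used cassette is in the waste hopper with the flap shut behind it, and I handed the job in at about 21 s of the 51 s allowed.

I lifted the cassette straight up out of the rack and pushed it in past the flap until the fingertips were 50 mm inside the mouth. I then opened the fingers a little so it could slide down, and withdrew. At the points I checked, the force on the tool stayed at about 10 N or less.

**Last checks:**
- **Cassette:** before I withdrew, the network placed it at z = 20 mm inside the hopper, so flat on the floor. It did not see it from the side camera.
- **Flap:** it looks shut in both final pictures.
- **Fresh cassettes:** both stand in their slots in the final side picture. The network confirmed only one of them.
- **Jar:** the jar is upright, within about 3 mm of where it was first measured. I could not see its red band, because the yellow look-alike hides part of it in the side view; I took it as the white jar between the robot and the hopper.
- **Wrong detections:** the network also reported a jar (confidence 0.42) and a fresh cassette (0.62) at the hopper. The pictures show neither there, so I discounted both.

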